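Strip the hand mould for polishing

TASK

Take the little hand mould on the bench apart from the top down, one piece at a time: put the brass locating ring in the red dish, the blue clamp plate on the white board, the bright aluminium cavity plate on the green-felt wooden rest between its end strips, and the dark core plate on the brown polishing fixture between its end stops. Lift each piece straight off the guide pillars, keep it level, and set it down flat, centred and lengthwise in its place; the mould's grey base stays where it is.

Things in the scene. Friction and masses are not known exactly. Their poses are not given: they have to be found in the camera images.
- ring_center (a point): centre (half-way up) of the brass locating ring, the topmost piece: a plain flat ring, outside diameter 38 mm, bore 16 mm, 14 mm tall, about 0.09 kg; z along its axis, up. At the start it lies on the clamp plate, round the sprue nose (12 mm diameter, 4 mm tall).
- clamp_center (a point): centre (half-way up) of the blue clamp plate, second from the top: 84 mm long (y) x 56 mm wide (x) x 20 mm thick (z, up), 0.25 kg; two 13 mm holes 30 mm either side of the middle along y take the guide pillars. A sprue nose 12 mm wide stands 4 mm above its top. Grip it across the width; all three plates are equally wide and lie on one another, so keep the fingertips above its bottom face.
- cavity_center (a point): centre (half-way up) of the bright aluminium cavity plate, third from the top: 108 mm long (y) x 56 mm wide (x) x 24 mm thick (z, up), 0.34 kg; same pillar holes, and a window 34 x 42 mm through its middle into which the core of the plate below reaches with 4 mm to spare all round. Its ends stick out 12 mm beyond the clamp plate. Grip it across the width.
- core_center (a point): centre (half-way up the plate) of the dark core plate, lowest loose piece: 132 mm long (y) x 56 mm wide (x) x 20 mm thick (z, up), 0.38 kg; same pillar holes; a steel core (26 x 34 mm) stands 10 mm above the middle of its top. Its ends stick out 12 mm beyond the cavity plate. It lies on the mould base. Grip it across the width.
- base_top (a point): middle of the top face of the grey mould base, fixed: 150 mm (y) x 72 mm (x) x 20 mm tall. Two fixed steel guide pillars, 10 mm thick, stand 30 mm either side of the middle along y and end 58 mm above this point; the plates slide off straight up with 1.5 mm play. From this point up: core plate 0 to 20 mm, cavity plate 20 to 44, clamp plate 44 to 64, ring 64 to 78.
- dish_floor (a point): middle of the inner floor, 5 mm above the bench, of the round red parts dish with a black inlay, fixed to the bench: 124 mm across at the rim, which stands 18 mm above the bench, walls 3 mm thick and flaring; the flat floor is 100 mm across. The place of the locating ring.
- board_top (a point): middle of the top face of the small white plastic board, fixed to the bench: a flat slab with rounded corners, 110 mm long (its x) x 82 mm wide (its y) x 10 mm thick: the place of the clamp plate, whose length goes along the board's length.
- rest_top (a point): middle of the felt, 14 mm above the bench, of the wooden rest with green felt, fixed: 152 mm long (y) x 80 mm wide (x), with a wooden strip across each end that stands 8 mm above the felt; 126 mm are free between the strips, the long sides are open. The place of the cavity plate, its length along y.
- fixture_top (a point): middle of the resting surface (two black rubber strips), 15.5 mm above the bench, of the brown polishing fixture, fixed: board 180 mm long (y) x 84 mm wide (x), with an aluminium stop near each end that stands 10.5 mm above the rubber; 148 mm are free between the stops, the long sides are open; knurled screws reach 98 mm from the middle. The place of the core plate, its length along y.
Things that resemble listed ones, but are neither listed nor needed, are in the scene too. Leave any orange look-alike of the part that bears clamp_center alone.

How it is judged:
By the outcome, as a careful person would: the job done as asked, in the order asked, and still so for the second after the job is handed in, with the robot touching nothing.
It also fails if it takes over 109 s, if anything falls off the work surface, if the arm or the gripper's body presses on something with over 40 N, if the wrist force passes 120 N, or if a joint passes its speed limit or range.

ROBOT

A 7-joint arm with a two-finger parallel gripper is mounted at the origin on a cart in front of the work surface, level with it; the furniture and walls round the work are solid. World frame = base frame: x ahead of the robot, y to its left, z up, the work surface at z = 0. Lengths are in m, angles in rad, forces in N, time in s.
With the tool pointing down it reaches from about 0.425 to 1.025 m from the base axis. Payload 3.6 kg.
Tool frame: the origin (TCP) lies at the very end of the fingers, on their centre line; the grasp point (between the pads) lies 19 mm behind it (env.pinch_z is the distance from the TCP to the grasp point, in m); z points along the fingers, y is the direction in which the jaws open and shut (so a half turn about z gives the same grasp; the last joint's range is limited). The gripper opens to 85 mm and grips with 20 to 120 N. Pads are 22 mm wide; open, the fingers measure 114 mm over their backs; the gripper's body (76 mm by 85 mm) begins 54 mm behind the grasp point. The pads swing forward as they close: fully open they stand 13 mm farther back than shut.
Start: joints at [1.018, 0.591, 0.048, 1.609, -0.033, 0.943, -0.034], TCP at [0.321, -0.65, 0.231] pointing down, gripper open.
Joint ranges: [-2.69, 2.69], [-0.47, 2.24], [-1.27, 1.36], [0.19, 2.51], [-1.53, 4.68], [0.08, 2.07], [-3.09, 3.09]. Speed limits (rad/s): [2.57, 2.57, 3.14, 3.14, 3.14, 3.14, 3.14].

INTERFACE

Orientations are given as a unit quaternion [w, x, y, z].
In Python, from bench import env, cams gives the robot as it stands.
- The arm moves only by the tool servo_tool, never from a script. Its argument "deltas" is text: rows parted by semicolons, each of 7 numbers parted by spaces: the turn, a rotation vector about the tool's x, y, z each as a share of 0.5 rad, from -1 to 1, then the shift along the tool's x, y, z each as a share of 0.12 m, from -1 to 1, then the opening, from 0 (shut) to 1 (fully open). A call has 1 to 20 rows; each row is the pose to reach, as a shift and turn from the pose commanded when the call began, along the tool's axes at that moment; what a row does not reach only later rows make up. A row lasts 1/10 s, in which the tool goes at most 50 mm and 8.59 degrees, less where a joint would pass 70% of its speed; a pose out of reach is approached as far as the arm can. A call with a number of a shift or a turn outside -1 to 1 is refused whole. A call with a gripper value outside its range is refused whole. The fingers move at their own pace and stop on an object; "newtons" is the grip in N (left out, the last holds). Time passes only in rows, so rows that repeat a pose let the fingers close. It gives the time, the measured TCP pose, the force and the opening at its end, in the units of the state.
- env.get_state(): the state, without advancing time (a new reading comes with each control period).
- cams.capture(name): name is "scene" or "top" or "wrist"; returns the picture (420x560x3 uint8, red, green, blue); there is no depth.
- cams.get_calibration(name): a dict with "fx", "fy", "cx", "cy" (pixels), "dist_coeffs" ([k1, k2, p1, p2, k3] as OpenCV has them; the pictures are not rectified), "rvec" (rotation vector, rad) and "tvec" (3), from world to camera coordinates, as OpenCV has them; the wrist camera has in their place "T_tool_cam" (4x4, takes a point from camera to tool coordinates, whose origin is the TCP and whose axes are the flange's). Camera axes: x right, y down, z forward; pixel columns grow to the right and rows downward; lengths in m; the calibration is good to about 2 mm. A picture is of the moment at which its call begins: read the wrist's pose just before it. get_calibration takes no time and is no camera call.
- env.job_done(): hands the job in, once; it reports no verdict.
The state is a dict: "clock": time; "joints": joint angles; "qd": joint speeds; "effort": joint torques, N m; "tcp_pos": TCP position; "tcp_rot": TCP orientation; "force": force on the tool from outside, world axes, zero at the start; "torque": the same for the moment, N m; "width": opening from 0.0 (shut) to 1.0 (fully open).
Only numpy, scipy, OpenCV 4.12 (cv2) and the standard library are available. Lean on these libraries where they do the work, as an engineer would, in place of code of your own. Each camera call takes 0.05 s, during which the arm holds its last target. There are 200 camera calls.

## Working session

There is one attempt and no reset: what is moved stays moved. The work goes in short steps, Python scripts to look and compute and a tool call to move; the robot and the scene stay as the last step left them, time stands still between calls to the robot, and variables do not carry over. Pictures are saved under pics/ and viewed, about 12 in all and at most 16, crops included, and the job is handed in when it is done.

Besides the shell and the picture viewer there is one more tool, called after "Call:" as name(argument=value, ...) on one line, values as JSON. servo_tool: Moves the arm, as the interface text tells. Shift numbers are shares of 0.12 m and turn numbers shares of 0.5 rad, none past 1 either way. Its arguments: {"type":"object","properties":{"deltas":{"type":"string"},"newtons":{"type":"number"}},"required":["deltas"]}

```bash
ls; mkdir -p pics; python3 - <<'E'
from bench import env,cams
import cv2
for n in("scene","top"):
    cv2.imwrite(f"pics/{n}0.png",cams.capture(n)[:,:,::-1])
    print(n,cams.get_calibration(n))
print(cams.get_calibration("wrist"));print(env.get_state())
E
```

```text
pics
scene {'fx': 402.3426645899098, 'fy': 402.3426645899098, 'cx': 279.30631193429986, 'cy': 207.91770136211176, 'dist_coeffs': array([0.00395318, 0.        , 0.        , 0.        , 0.        ]), 'rvec': array([ 1.05620729, -2.30735092,  1.10579527]), 'tvec': array([0.36862701, 0.33069233, 0.75783399])}
top {'fx': 446.1879396615925, 'fy': 446.1879396615925, 'cx': 272.09576661615, 'cy': 210.73586024023626, 'dist_coeffs': array([-0.08435654,  0.        ,  0.        ,  0.        ,  0.        ]), 'rvec': array([ 2.14460752, -2.20317786,  0.08247419]), 'tvec': array([0.03570558, 0.54859897, 1.28851506])}
{'fx': 319.4917566789929, 'fy': 319.4917566789929, 'cx': 279.3948287106258, 'cy': 212.88537685603504, 'dist_coeffs': array([-0.03205993,  0.        ,  0.        ,  0.        ,  0.        ]), 'T_tool_cam': array([[-6.00468750e-05, -9.65860932e-01, -2.59061107e-01,
         6.54957021e-02],
       [ 9.99999998e-01, -6.60404703e-05,  1.44330242e-05,
         2.45666367e-04],
       [-3.10488116e-05, -2.59061106e-01,  9.65860933e-01,
        -1.41913228e-01],
       [ 0.00000000e+00,  0.00000000e+00,  0.00000000e+00,
         1.00000000e+00]])}
{'clock': 0.1, 'joints': array([ 1.01852737,  0.59202115,  0.04831476,  1.6097255 , -0.03329722,
        0.94269576, -0.03369957]), 'qd': array([ 0.00159793, -0.00342154,  0.00161099, -0.00347866,  0.00074837,
        0.00081308, -0.00186753]), 'effort': array([ 4.57209593e-03, -5.50001872e+01,  1.55340437e+00, -1.98824269e+01,
        9.73151444e-03,  3.81450111e-03,  8.31302430e-06]), 'tcp_pos': array([ 0.32072656, -0.64935065,  0.23024822]), 'tcp_rot': array([-9.79891327e-04,  9.73797745e-01,  2.27413514e-01, -2.91819053e-04]), 'force': array([ 0.30273411,  0.5998613 , -0.43494568]), 'torque': array([0.00039189, 0.03740086, 0.02047335]), 'width': 1.0003347783948502}
```

View pics/top0.png

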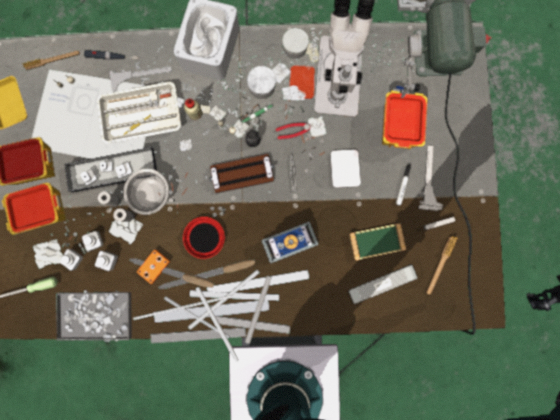

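View pics/scene0.png

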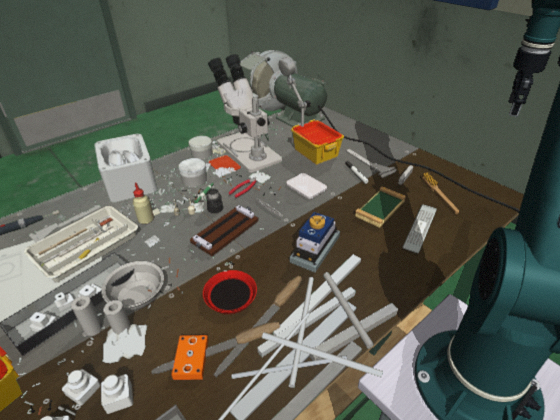

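The top view shows the mould at (290,242), with the ring a brass disc on its blue plate. The dish is at (205,237), the board at (345,168), the rest at (377,241) and the fixture at (241,173). Look-alikes to rule out:
- **Clamp plate:** the orange plate at (153,266).
- **Dish:** the steel bowl at (147,190) and the red bins at (405,120), (30,208) and (22,160).
- **Board:** the paper at (90,110) and the lid pieces at (295,40) and (262,80).
- **Ring:** the white spools at (120,215) and (103,198).

Next is one close crop.

```bash
python3 - <<'E'
import cv2
i=cv2.imread("pics/top0.png")
a=cv2.resize(i[140:275,170:420],None,fx=3.2,fy=3.2,interpolation=cv2.INTER_CUBIC)
cv2.imwrite("pics/crop0.png",a)
E
```

```text
(no output)
```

View pics/crop0.png

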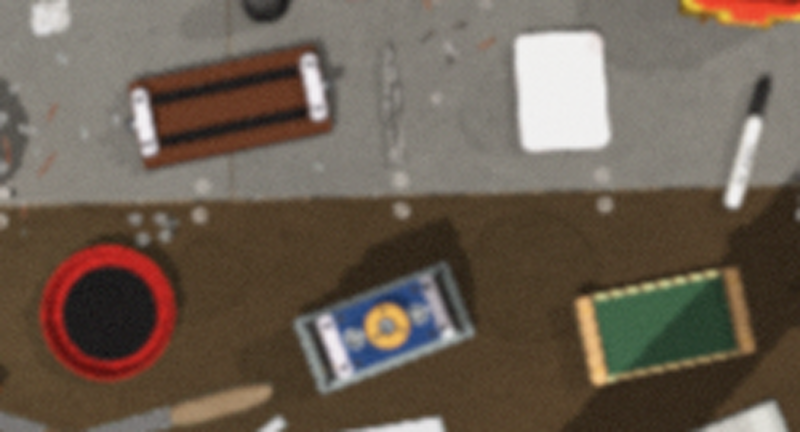

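Crop coordinates: the mould is centred at (387,327), with the brass ring on the blue plate and lighter ends below. The dish is at (108,313), the fixture at (231,106), the board at (562,91), with its length up the image, and the rest at (665,326). These all match the descriptions.

```bash
cat >h.py <<'E'
import numpy as np, cv2
from bench import env,cams
from scipy.spatial.transform import Rotation as R
def pose(s):
    w,x,y,z=s["tcp_rot"]; T=np.eye(4); T[:3,:3]=R.from_quat([x,y,z,w]).as_matrix(); T[:3,3]=s["tcp_pos"]; return T
def Tcam(name,s=None):
    c=cams.get_calibration(name)
    if name=="wrist": return c,pose(s)@c["T_tool_cam"]
    T=np.eye(4); T[:3,:3]=cv2.Rodrigues(c["rvec"])[0]; T[:3,3]=c["tvec"]; return c,np.linalg.inv(T)
def K(c): return np.array([[c["fx"],0,c["cx"]],[0,c["fy"],c["cy"]],[0,0,1.]])
def pix2w(px,z,name,s=None):
    c,T=Tcam(name,s); px=np.asarray(px,float).reshape(-1,1,2)
    u=cv2.undistortPoints(px,K(c),np.array(c["dist_coeffs"])).reshape(-1,2)
    d=np.c_[u,np.ones(len(u))]@T[:3,:3].T; o=T[:3,3]
    return (o+d*((z-o[2])/d[:,2])[:,None])[:,:2]
def w2pix(P,name,s=None):
    c,T=Tcam(name,s); Ti=np.linalg.inv(T)
    return cv2.projectPoints(np.asarray(P,float).reshape(-1,1,3),cv2.Rodrigues(Ti[:3,:3])[0],Ti[:3,3],K(c),np.array(c["dist_coeffs"]))[0].reshape(-1,2)
def rect(c4): # corners -> centre, long axis angle deg (mod 180)
    c4=np.asarray(c4); a=cv2.minAreaRect(c4.astype(np.float32)*1000); b=cv2.boxPoints(a)
    e=[b[1]-b[0],b[2]-b[1]]; e=max(e,key=np.linalg.norm)
    return c4.mean(0).round(4),round(np.degrees(np.arctan2(e[1],e[0]))%180,1),np.round(sorted(a[1]),1)
def plan(x,y,z,yaw=None,jaw=None,s=None):
    """shift/turn shares to put TCP at xyz, tool down, jaw axis (tool y) at world angle jaw deg (nearest half turn)"""
    s=s or env.get_state(); T=pose(s); Rm=T[:3,:3]
    d=Rm.T@(np.array([x,y,z])-T[:3,3])/0.12
    if jaw is None: jaw=np.degrees(np.arctan2(Rm[1,1],Rm[0,1]))
    best=None
    for k in(0,180):
        a=np.radians(jaw+k); yv=np.array([np.cos(a),np.sin(a),0]); zv=np.array([0,0,-1.]); xv=np.cross(yv,zv)
        rv=R.from_matrix(Rm.T@np.c_[xv,yv,zv]).as_rotvec()/0.5
        if best is None or abs(rv[2])<abs(best[2]): best=rv
    print("turn",best.round(3),"shift",d.round(3)); return best,d
def st():
    s=env.get_state(); T=pose(s); print("t",round(s["clock"],2),"tcp",s["tcp_pos"].round(4),"jaw",round(np.degrees(np.arctan2(T[1,1],T[0,1])),2),"tilt",np.degrees(T[:2,2]).round(2),"F",s["force"].round(1),"w",round(s["width"],3),"j7",s["joints"][6].round(2)); return s
E
python3 - <<'E'
from h import *
f=lambda L:np.array(L)/3.2+[170,140]
for n,L,z in [("base",[(296,320),(447,263),(474,335),(322,392)],.02),("board",[(514,33),(603,30),(610,150),(521,152)],.01),
 ("rest",[(576,298),(740,267),(754,352),(593,385)],.022),("fix",[(130,84),(315,44),(332,128),(150,167)],.013)]:
    print(n,*rect(pix2w(f(L),z,"top")))
print("ring",pix2w(f([(387,327)]),.098,"top"),"dish",pix2w(f([(108,313)]),.018,"top"),pix2w(f([(109,313)]),.005,"top"))
b=pix2w(f([(387,327)]),.098,"top")[0]
s=st()
plan(b[0],b[1],.30,jaw=0)
E
```

```text
base [ 0.4553 -0.0298] 108.9 [ 70.4 148.8]
board [ 0.6717 -0.2028] 0.7 [ 84.1 114.3]
rest [ 0.4498 -0.2878] 99.0 [ 80.8 155. ]
fix [0.6659 0.1067] 100.7 [ 81.2 177.5]
ring [[ 0.45464465 -0.02925492]] dish [[0.47524138 0.22451069]] [[0.47558157 0.22568972]]
t 0.1 tcp [ 0.3207 -0.6494  0.2302] jaw -63.71 tilt [-0.06  0.1 ] F [ 0.3  0.6 -0.4] w 1.0 j7 -0.03
turn [-4.000e-03 -2.000e-03 -2.224e+00] shift [ 3.289 -4.14  -0.573]
```

```bash
cat >>h.py <<'E'
def route(x,y,z,jaw,n=None,s=None):
    """split a move into n calls; prints for each the row (turn3 shift3) in the tool frame at its start"""
    s=s or env.get_state(); T=pose(s); p0=T[:3,3]; p1=np.array([x,y,z])
    j0=np.degrees(np.arctan2(T[1,1],T[0,1])); dj=(jaw-j0+90)%180-90
    n=n or int(max(np.ceil(np.linalg.norm(p1-p0)/.119),np.ceil(abs(dj)/28)))
    def M(a):
        a=np.radians(a); yv=np.array([np.cos(a),np.sin(a),0]); zv=np.array([0,0,-1.]); return np.c_[np.cross(yv,zv),yv,zv]
    Rp=T[:3,:3]; pp=p0
    for k in range(1,n+1):
        Rn=M(j0+dj*k/n); pn=p0+(p1-p0)*k/n
        print(k,"|",*(R.from_matrix(Rp.T@Rn).as_rotvec()/.5).round(3),*(Rp.T@(pn-pp)/.12).round(3)); Rp,pp=Rn,pn
E
python3 -c "
from h import *
route(.56,-.25,.27,9)"
```

```text
1 | -0.004 -0.0 -0.635 0.815 -0.525 -0.082
2 | 0.0 0.0 -0.635 0.939 -0.245 -0.083
3 | 0.0 0.0 -0.635 0.968 0.06 -0.083
4 | 0.0 0.0 -0.635 0.901 0.359 -0.083
```

Call:
servo_tool(deltas="0 0 -0.635 0.815 -0.525 -0.082 1;0 0 -0.635 0.815 -0.525 -0.082 1;0 0 -0.635 0.815 -0.525 -0.082 1")

```text
clock: 0.4
tcp_pos: [0.3855, -0.544, 0.241]
tcp_rot: [-0.002, 0.924, 0.383, 0.002]
force: [1.5, -0.0, -0.5]
width: 1.002
```

Call:
servo_tool(deltas="0 0 -0.635 0.939 -0.245 -0.083 1;0 0 -0.635 0.939 -0.245 -0.083 1;0 0 -0.635 0.939 -0.245 -0.083 1")

```text
clock: 0.7
tcp_pos: [0.4447, -0.4441, 0.2513]
tcp_rot: [-0.001, 0.852, 0.524, 0.002]
force: [1.0, 0.3, -0.9]
width: 0.997
```

Call:
servo_tool(deltas="0 0 -0.635 0.968 0.06 -0.083 1;0 0 -0.635 0.968 0.06 -0.083 1;0 0 -0.635 0.968 0.06 -0.083 1")

```text
clock: 1.0
tcp_pos: [0.5039, -0.3445, 0.2615]
tcp_rot: [-0.0, 0.758, 0.652, 0.002]
force: [-0.6, 0.5, -0.9]
width: 1.001
```

Call:
servo_tool(deltas="0 0 -0.635 0.9 0.36 -0.083 1;0 0 -0.635 0.9 0.36 -0.083 1;0 0 -0.635 0.9 0.36 -0.083 1;0 0 -0.635 0.9 0.36 -0.083 1;0 0 -0.635 0.9 0.36 -0.083 1")

```text
clock: 1.5
tcp_pos: [0.5592, -0.2523, 0.2705]
tcp_rot: [-0.0, 0.65, 0.76, -0.001]
force: [-0.6, -0.4, -0.2]
width: 0.995
```

```bash
python3 -c "
from h import *
s=st(); i=cams.capture('wrist')[:,:,::-1]; cv2.imwrite('pics/wA.png',i); np.save('wA.npy',s,allow_pickle=True)
route(.57,.165,.27,9)"
```

```text
t 1.5 tcp [ 0.5592 -0.2523  0.2705] jaw 8.89 tilt [-0.1  -0.07] F [-0.6 -0.4 -0.2] w 0.995 j7 0.34
1 | -0.005 0.002 -0.002 0.858 0.157 -0.0
2 | 0.0 0.0 -0.002 0.857 0.157 0.001
3 | 0.0 0.0 -0.002 0.857 0.158 0.001
4 | 0.0 0.0 -0.002 0.857 0.159 0.001
```

Call:
servo_tool(deltas="0 0 0 0.857 0.157 0 1;0 0 0 0.857 0.157 0 1;0 0 0 0.857 0.157 0 1")

```text
clock: 1.85
tcp_pos: [0.5621, -0.1404, 0.2711]
tcp_rot: [-0.001, 0.647, 0.762, 0.001]
force: [-0.0, -0.4, 0.0]
width: 1.0
```

Call:
servo_tool(deltas="0 0 0 0.857 0.157 0 1;0 0 0 0.857 0.157 0 1")

```text
clock: 2.05
tcp_pos: [0.5645, -0.0497, 0.2706]
tcp_rot: [0.0, 0.653, 0.758, -0.001]
force: [0.7, 0.7, 0.2]
width: 0.998
```

Call:
servo_tool(deltas="0 0 0 0.857 0.157 0 1;0 0 0 0.857 0.157 0 1;0 0 0 0.857 0.157 0 1")

```text
clock: 2.35
tcp_pos: [0.5672, 0.0647, 0.2715]
tcp_rot: [-0.001, 0.646, 0.763, 0.002]
force: [0.5, -0.9, 0.4]
width: 0.995
```

Call:
servo_tool(deltas="0 0 0 0.857 0.157 0 1;0 0 0 0.857 0.157 0 1;0 0 0 0.857 0.157 0 1;0 0 0 0.857 0.157 0 1;0 0 0 0.857 0.157 0 1")

```text
clock: 2.85
tcp_pos: [0.5703, 0.1593, 0.2704]
tcp_rot: [0.001, 0.651, 0.759, -0.001]
force: [-0.3, -0.3, -0.1]
width: 1.001
```

```bash
python3 -c "
from h import *
s=st(); i=cams.capture('wrist')[:,:,::-1]; cv2.imwrite('pics/wB.png',i); np.save('wB.npy',s,allow_pickle=True)
route(.455,-.04,.20,18.9)"
```

```text
t 2.85 tcp [0.5703 0.1593 0.2704] jaw 8.81 tilt [-0.05 -0.15] F [-0.3 -0.3 -0.1] w 1.001 j7 -0.4
1 | -0.003 0.005 -0.118 -0.497 -0.4 0.197
2 | 0.0 0.0 -0.118 -0.473 -0.429 0.196
3 | 0.0 0.0 -0.118 -0.447 -0.456 0.196
```

Call:
servo_tool(deltas="0 0 -0.118 -0.497 -0.4 0.197 1;0 0 -0.118 -0.497 -0.4 0.197 1")

```text
clock: 3.1
tcp_pos: [0.5303, 0.0913, 0.2463]
tcp_rot: [0.0, 0.628, 0.778, -0.002]
force: [-0.5, -0.9, -0.5]
width: 0.997
```

Call:
servo_tool(deltas="0 0 -0.118 -0.473 -0.429 0.196 1;0 0 -0.118 -0.473 -0.429 0.196 1")

```text
clock: 3.3
tcp_pos: [0.4908, 0.0238, 0.2226]
tcp_rot: [-0.0, 0.605, 0.796, -0.002]
force: [-0.4, -0.3, 0.4]
width: 0.998
```

Call:
servo_tool(deltas="0 0 -0.118 -0.447 -0.456 0.196 1;0 0 -0.118 -0.447 -0.456 0.196 1;0 0 -0.118 -0.447 -0.456 0.196 1;0 0 -0.118 -0.447 -0.456 0.196 1;0 0 -0.118 -0.447 -0.456 0.196 1")

```text
clock: 3.8
tcp_pos: [0.4568, -0.0367, 0.2009]
tcp_rot: [0.001, 0.58, 0.815, 0.001]
force: [0.0, 0.5, -0.0]
width: 0.997
```

```bash
cat >>h.py <<'E'
def ortho(img,s,cx,cy,z,half=.1,ppm=2000):
    """image of plane z seen from above: right=-y, up=+x; px=(col,row)"""
    n=int(2*half*ppm); v,u=np.mgrid[0:n,0:n]
    P=np.stack([cx+half-v/ppm,cy+half-u/ppm,np.full(u.shape,z)],-1).reshape(-1,3)
    m=w2pix(P,"wrist",s).astype(np.float32).reshape(n,n,2)
    return cv2.remap(img,m[...,0],m[...,1],cv2.INTER_CUBIC)
def o2w(px,cx,cy,half=.1,ppm=2000): px=np.asarray(px,float); return np.c_[cx+half-px[:,1]/ppm,cy+half-px[:,0]/ppm]
E
python3 -c "
from h import *
s=st(); i=cams.capture('wrist')[:,:,::-1]; cv2.imwrite('pics/wM.png',i); np.save('wM.npy',s,allow_pickle=True)
A=np.load('wA.npy',allow_pickle=True).item();B=np.load('wB.npy',allow_pickle=True).item()
a=cv2.imread('pics/wA.png');b=cv2.imread('pics/wB.png')
k=dict(half=.1,ppm=1450)
o=lambda i,s,x,y,z:ortho(i,s,x,y,z,**k)
m=np.vstack([np.hstack([o(a,A,.67,-.203,.01),o(a,A,.45,-.288,.022)]),np.hstack([o(b,B,.666,.107,.0155),o(b,B,.475,.225,.018)])])
cv2.imwrite('pics/mont.png',m)"
```

```text
t 3.8 tcp [ 0.4568 -0.0367  0.2009] jaw 19.14 tilt [0.11 0.01] F [ 0.   0.5 -0. ] w 0.997 j7 0.07
```

View pics/mont.png

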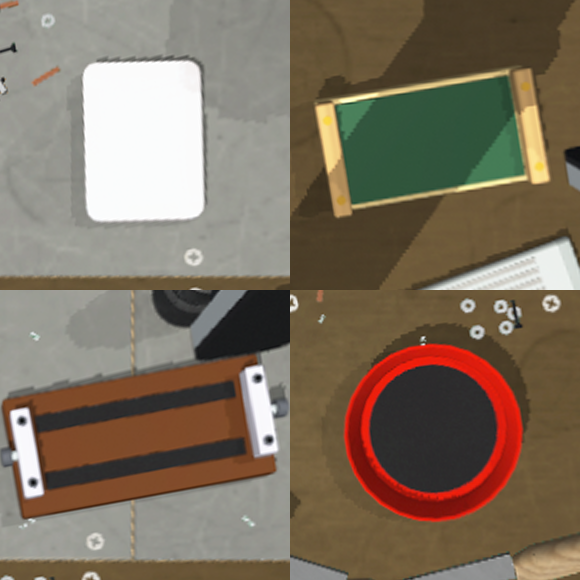

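View pics/wM.png

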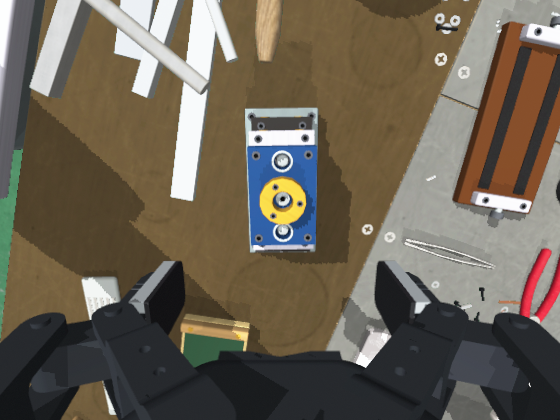

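The montage shows, in whole-montage pixels, the board (83–206, 58–221), the rest (316–550, 67–217), the fixture stops centred at (28,453) and (259,411), and the dish circle centred at (433,433). The wrist picture shows the mould, ring at (283,201), and pillar holes at (282,160) and (283,232).

```bash
python3 -c "
from h import *
A=np.load('wA.npy',allow_pickle=True).item();B=np.load('wB.npy',allow_pickle=True).item();M=np.load('wM.npy',allow_pickle=True).item()
k=dict(half=.1,ppm=1450)
f=lambda L,o:np.array(L,float)-o
print('board',*rect(o2w([(83,60),(201,58),(206,219),(86,221)],.67,-.203,**k)))
print('rest',*rect(o2w(f([(316,103),(532,69),(550,181),(335,217)],[290,0]),.45,-.288,**k)))
q=o2w(f([(3,402),(262,355),(275,472),(25,517)],[0,290]),.666,.107,**k); print('fix',*rect(q))
def lift(q,z0,z,s): return pix2w(w2pix(np.c_[q,np.full(len(q),z0)],'wrist',s),z,'wrist',s)
L=lift(o2w(f([(12,410),(28,408),(44,495),(27,498)],[0,290]),.666,.107,**k),.0155,.026,B);Rr=lift(o2w(f([(244,370),(264,366),(275,452),(255,456)],[0,290]),.666,.107,**k),.0155,.026,B)
d=L.mean(0)-Rr.mean(0);print('stops',(L.mean(0)+Rr.mean(0))/2,np.degrees(np.arctan2(d[1],d[0])),np.linalg.norm(d))
c=o2w(f([(433.5,433),(433.5,428)],[290,290]),.475,.225,**k);print('dish',c[0],lift(c[1:],.018,.005,B))
i=cv2.imread('pics/wM.png')
cv2.imwrite('pics/mo.png',np.hstack([ortho(i,M,.455,-.03,.084,half=.08,ppm=2400),ortho(i,M,.455,-.03,.098,half=.08,ppm=2400)]))
"
```

```text
board [ 0.6738 -0.2023] 1.1 [ 82.8 111.2]
rest [ 0.4517 -0.2868] 99.5 [ 79.7 150.8]
fix [0.665  0.1096] 100.3 [ 81.  181.5]
stops [0.66529685 0.11102796] 100.21235502391951 0.15810190644757077
dish [0.47637931 0.22603448] [[0.47717813 0.22609167]]
```

View pics/mo.png

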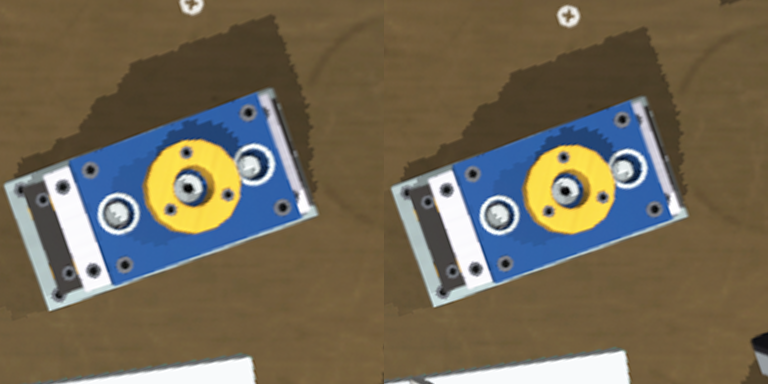

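In the mould ortho view the pillar holes are at (118,214) and (254,164), so the mould is at (0.4563, -0.0276) with its width axis at about 19.8°. The ring centre agrees.

```bash
python3 -c "
from h import *
plan(.4563,-.0275,.0855,jaw=19.8)"
```

```text
turn [ 0.004  0.001 -0.02 ] shift [0.07  0.017 0.962]
```

Call:
servo_tool(deltas="0.004 0 -0.02 0.07 0.017 0.2 1;0.004 0 -0.02 0.07 0.017 0.4 1;0.004 0 -0.02 0.07 0.017 0.6 1;0.004 0 -0.02 0.07 0.017 0.75 1;0.004 0 -0.02 0.07 0.017 0.85 1;0.004 0 -0.02 0.07 0.017 0.92 0.8;0.004 0 -0.02 0.07 0.017 0.96 0.7;0.004 0 -0.02 0.07 0.017 0.96 0.6;0.004 0 -0.02 0.07 0.017 0.96 0.6;0.004 0 -0.02 0.07 0.017 0.96 0.6", newtons=30)

```text
clock: 4.85
tcp_pos: [0.4554, -0.028, 0.0857]
tcp_rot: [-0.0, 0.575, 0.818, -0.0]
force: [-0.0, -1.0, 0.7]
width: 0.594
```

```bash
python3 -c "
from h import *
s=st(); i=cams.capture('wrist')[:,:,::-1]
cv2.imwrite('pics/r1.png',i)
plan(.4563,-.0275,.0855,jaw=19.8)"
```

```text
t 4.85 tcp [ 0.4554 -0.028   0.0857] jaw 19.77 tilt [-0.03 -0.04] F [-0.  -1.   0.7] w 0.594 j7 -0.12
turn [-0.002  0.001 -0.001] shift [0.001 0.009 0.001]
```

View pics/r1.png

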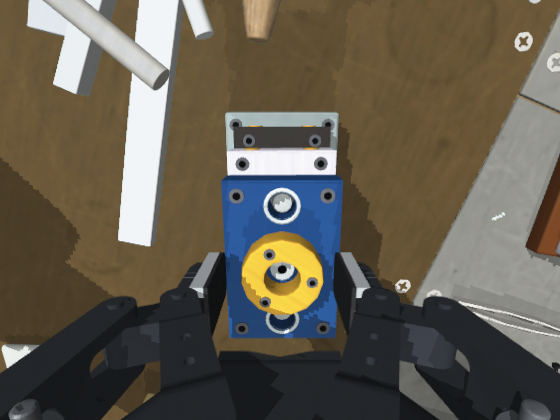

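The view shows the ring (centre 282,273) between the fingertips (222 and 337), about 1.3 mm towards the right finger. I'll correct that and close.

Call:
servo_tool(deltas="0 0 0 0 0.011 0 0.6;0 0 0 0 0.011 0 0.5;0 0 0 0 0.011 0 0.3;0 0 0 0 0.011 0 0.3;0 0 0 0 0.011 0 0.3;0 0 0 0 0.011 0 0.3;0 0 0 0 0.011 -0.05 0.3;0 0 0 0 0.011 -0.1 0.3;0 0 0 0 0.011 -0.2 0.3;0 0 0 0 0.011 -0.35 0.3;0 0 0 0 0.011 -0.5 0.3;0 0 0 0 0.011 -0.5 0.3", newtons=40)

```text
clock: 6.1
tcp_pos: [0.4576, -0.0275, 0.1471]
tcp_rot: [0.001, 0.575, 0.818, 0.0]
force: [1.3, 0.6, -1.3]
width: 0.416
```

```bash
python3 -c "
from h import *
s=st()
route(.4768,.226,.12,19.8)"
```

```text
t 6.1 tcp [ 0.4576 -0.0275  0.1471] jaw 19.74 tilt [ 0.15 -0.04] F [ 1.3  0.6 -1.3] w 0.416 j7 -0.03
1 | 0.005 0.003 -0.001 0.645 0.288 0.075
2 | 0.0 0.0 -0.001 0.645 0.288 0.075
3 | 0.0 0.0 -0.001 0.645 0.288 0.075
```

Call:
servo_tool(deltas="0 0 0 0.2 0.09 0.02 0.3;0 0 0 0.42 0.19 0.05 0.3;0 0 0 0.645 0.288 0.075 0.3")

```text
clock: 6.4
tcp_pos: [0.4623, 0.0573, 0.1355]
tcp_rot: [-0.001, 0.576, 0.818, -0.001]
force: [0.5, 0.6, -0.3]
width: 0.417
```

Call:
servo_tool(deltas="0 0 0 0.25 0.11 0.025 0.3;0 0 0 0.5 0.22 0.05 0.3;0 0 0 0.72 0.32 0.075 0.3")

```text
clock: 6.7
tcp_pos: [0.469, 0.1529, 0.1263]
tcp_rot: [-0.001, 0.575, 0.818, -0.001]
force: [0.6, -0.5, -1.5]
width: 0.42
```

Call:
servo_tool(deltas="0 0 0 0.22 0.09 0.03 0.3;0 0 0 0.4 0.18 0.06 0.3;0 0 0 0.52 0.23 0.075 0.3;0 0 0 0.57 0.256 0.075 0.3;0 0 0 0.57 0.256 0.075 0.3;0 0 0 0.57 0.256 0.075 0.3;0 0 0 0.57 0.256 0.075 0.3")

```text
clock: 7.4
tcp_pos: [0.4751, 0.2242, 0.1179]
tcp_rot: [-0.0, 0.576, 0.817, -0.002]
force: [-0.1, 0.5, -0.9]
width: 0.423
```

```bash
python3 -c "
from h import *
s=st(); cv2.imwrite('pics/r2.png',cams.capture('wrist')[:,:,::-1])
plan(.4768,.226,.0075,jaw=19.8)"
```

```text
t 7.4 tcp [0.4751 0.2242 0.1179] jaw 19.64 tilt [-0.13 -0.12] F [-0.1  0.5 -0.9] w 0.423 j7 -0.52
turn [-0.005  0.002 -0.005] shift [0.009 0.019 0.92 ]
```

View pics/r2.png

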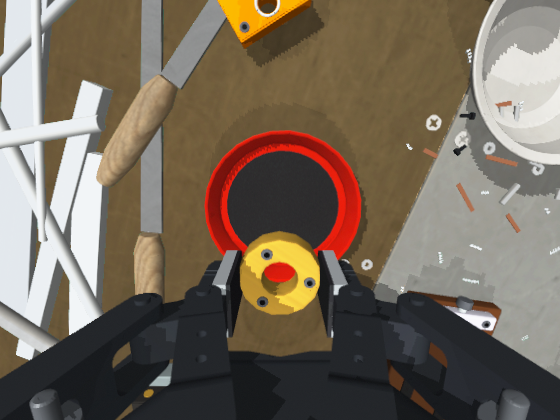

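The ring sits level in the pads at (280,273), above the dish. Lowering it now.

Call:
servo_tool(deltas="0 0 0 0.009 0.019 0.2 0.3;0 0 0 0.009 0.019 0.4 0.3;0 0 0 0.009 0.019 0.6 0.3;0 0 0 0.009 0.019 0.75 0.3;0 0 0 0.009 0.019 0.84 0.3;0 0 0 0.009 0.019 0.88 0.3;0 0 0 0.009 0.019 0.9 0.3;0 0 0 0.009 0.019 0.915 0.3;0 0 0 0.009 0.019 0.92 0.3;0 0 0 0.009 0.019 0.92 0.3;0 0 0 0.009 0.019 0.92 0.3")

```text
clock: 8.55
tcp_pos: [0.477, 0.2279, 0.0079]
tcp_rot: [-0.0, 0.575, 0.818, -0.0]
force: [-0.1, -0.2, -1.2]
width: 0.418
```

```bash
python3 -c "
from h import *
s=st()"
```

```text
t 8.55 tcp [0.477  0.2279 0.0079] jaw 19.77 tilt [-0.07 -0.02] F [-0.1 -0.2 -1.2] w 0.418 j7 -0.63
```

Call:
servo_tool(deltas="0 0 0 0 -0.015 0.008 0.3;0 0 0 0 -0.015 0.012 0.3;0 0 0 0 -0.015 0.012 0.3")

```text
clock: 8.85
tcp_pos: [0.4753, 0.2273, 0.0068]
tcp_rot: [-0.0, 0.575, 0.818, -0.0]
force: [-0.1, -0.4, 5.2]
width: 0.42
```

Call:
servo_tool(deltas="0 0 0 0 0 0 0.45;0 0 0 0 0 0 0.5;0 0 0 0 0 0 0.55;0 0 0 0 0 0 0.6;0 0 0 0 0 0 0.65;0 0 0 0 0 -0.1 0.65;0 0 0 0 0 -0.3 0.65;0 0 0 0 0 -0.6 0.65;0 0 0 0 0 -0.95 0.8;0 0 0 0 0 -0.95 1;0 0 0 0 0 -0.95 1")

```text
clock: 9.95
tcp_pos: [0.476, 0.2273, 0.1217]
tcp_rot: [0.0, 0.575, 0.818, 0.0]
force: [0.2, -0.1, 0.2]
width: 1.003
```

```bash
python3 -c "
from h import *
s=st(); cv2.imwrite('pics/r3.png',cams.capture('wrist')[:,:,::-1])
route(.4563,-.0275,.12,19.8)"
```

```text
t 9.95 tcp [0.476  0.2273 0.1217] jaw 19.74 tilt [0.05 0.03] F [ 0.2 -0.1  0.2] w 1.003 j7 -0.53
1 | -0.003 0.001 -0.001 -0.647 -0.288 0.002
2 | 0.0 0.0 -0.001 -0.647 -0.288 0.001
3 | 0.0 0.0 -0.001 -0.647 -0.288 0.001
```

View pics/r3.png

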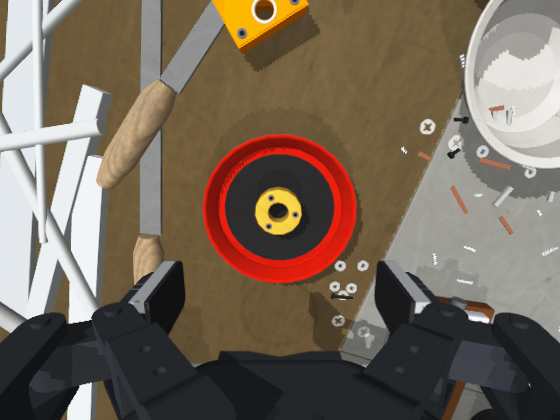

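The ring lies flat in the dish (278,211) against the inlay centre (280,207), so it is centred. Back to the mould for the clamp plate.

Call:
servo_tool(deltas="0 0 0 -0.647 -0.288 0 1;0 0 0 -0.647 -0.288 0 1")

```text
clock: 10.2
tcp_pos: [0.4673, 0.1406, 0.1188]
tcp_rot: [-0.001, 0.575, 0.818, -0.003]
force: [1.2, -1.4, 0.6]
width: 0.997
```

Call:
servo_tool(deltas="0 0 0 -0.647 -0.288 0 1;0 0 0 -0.647 -0.288 0 1")

```text
clock: 10.4
tcp_pos: [0.4604, 0.0543, 0.1187]
tcp_rot: [-0.002, 0.576, 0.818, -0.003]
force: [1.1, 0.4, 0.5]
width: 1.002
```

Call:
servo_tool(deltas="0 0 0 -0.647 -0.288 0 1;0 0 0 -0.647 -0.288 0 1;0 0 0 -0.647 -0.288 0 1;0 0 0 -0.647 -0.288 0 1;0 0 0 -0.647 -0.288 0 1;0 0 0 -0.647 -0.288 0 1")

```text
clock: 11.0
tcp_pos: [0.4565, -0.0252, 0.12]
tcp_rot: [-0.001, 0.574, 0.819, -0.001]
force: [0.0, 0.6, 0.4]
width: 0.997
```

```bash
python3 -c "
from h import *
s=st(); i=cams.capture('wrist')[:,:,::-1]; cv2.imwrite('pics/c1.png',i)
cv2.imwrite('pics/c1o.png',ortho(i,s,.455,-.03,.084,half=.06,ppm=5000))
plan(.4563,-.0275,.0645,jaw=19.8)"
```

```text
t 11.0 tcp [ 0.4565 -0.0252  0.12  ] jaw 19.95 tilt [-0.13  0.01] F [0.  0.6 0.4] w 0.997 j7 -0.09
turn [-0.004 -0.001  0.005] shift [-0.017 -0.007  0.464]
```

View pics/c1o.png

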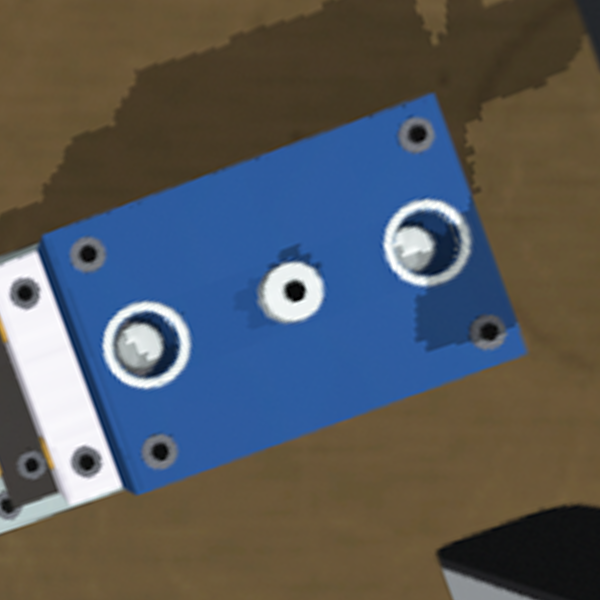

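Ortho view: pillar holes at (147,345) and (427,242). The plate centre is (0.4563, -0.0272) at 20.0°, which agrees with the first measurement.

Call:
servo_tool(deltas="-0.004 0 0 -0.015 -0.005 0.15 1;-0.004 0 0 -0.015 -0.005 0.3 1;-0.004 0 0 -0.015 -0.005 0.4 1;-0.004 0 0 -0.015 -0.005 0.445 1;-0.004 0 0 -0.015 -0.005 0.46 1;-0.004 0 0 -0.015 -0.005 0.462 1;-0.004 0 0 -0.015 -0.005 0.462 0.9;-0.004 0 0 -0.015 -0.005 0.462 0.8;-0.004 0 0 -0.015 -0.005 0.462 0.75;-0.004 0 0 -0.015 -0.005 0.462 0.75")

```text
clock: 12.05
tcp_pos: [0.4566, -0.029, 0.0651]
tcp_rot: [0.0, 0.575, 0.818, 0.0]
force: [0.2, 0.3, 0.1]
width: 0.751
```

```bash
python3 -c "
from h import *
s=st(); plan(.4563,-.0272,.0645,jaw=20)"
```

```text
t 12.05 tcp [ 0.4566 -0.029   0.0651] jaw 19.75 tilt [0.03 0.  ] F [0.2 0.3 0.1] w 0.751 j7 -0.17
turn [ 0.001  0.    -0.009] shift [0.015 0.003 0.005]
```

Call:
servo_tool(deltas="0 0 -0.009 0.008 0.003 0.004 0.7;0 0 -0.009 0.008 0.003 0.004 0.65;0 0 -0.009 0.008 0.003 0.004 0.6;0 0 -0.009 0.008 0.003 0.004 0.5;0 0 -0.009 0.008 0.003 0.004 0.5;0 0 -0.009 0.008 0.003 0.004 0.5", newtons=60)

```text
clock: 12.65
tcp_pos: [0.4566, -0.0278, 0.0649]
tcp_rot: [0.0, 0.573, 0.819, 0.0]
force: [-0.8, 0.3, 6.1]
width: 0.643
```

```bash
python3 -c "
from h import *
s=st()"
```

```text
t 12.65 tcp [ 0.4566 -0.0278  0.0649] jaw 20.04 tilt [ 0.03 -0.01] F [-0.8  0.3  6.1] w 0.643 j7 -0.17
```

Call:
servo_tool(deltas="0 0 0 0 0 -0.02 0.5;0 0 0 0 0 -0.05 0.5;0 0 0 0 0 -0.1 0.5;0 0 0 0 0 -0.18 0.5;0 0 0 0 0 -0.28 0.5;0 0 0 0 0 -0.4 0.5;0 0 0 0 0 -0.55 0.5;0 0 0 0 0 -0.7 0.5;0 0 0 0 0 -0.7 0.5;0 0 0 0 0 -0.7 0.5")

```text
clock: 13.65
tcp_pos: [0.4564, -0.0282, 0.1487]
tcp_rot: [0.0, 0.574, 0.819, 0.0]
force: [-0.5, 0.7, -3.4]
width: 0.638
```

```bash
python3 -c "
from h import *
s=st(); cv2.imwrite('pics/c2.png',cams.capture('wrist')[:,:,::-1])
route(.6738,-.2023,.12,91)"
```

```text
t 13.65 tcp [ 0.4564 -0.0282  0.1487] jaw 20.0 tilt [ 0.05 -0.01] F [-0.5  0.7 -3.4] w 0.638 j7 -0.05
1 | -0.001 -0.0 -0.826 -0.662 0.403 0.078
2 | 0.0 0.0 -0.826 -0.768 0.104 0.078
3 | 0.0 0.0 -0.826 -0.745 -0.213 0.078
```

View pics/c2.png

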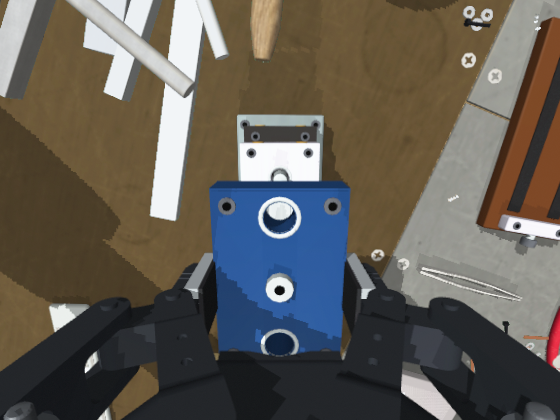

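Only the clamp plate came up. It is level and centred (nose at 279,289), and the cavity plate stayed down. Moving to the board.

Call:
servo_tool(deltas="0 0 -0.18 -0.15 0.09 0.02 0.5;0 0 -0.38 -0.31 0.19 0.04 0.5;0 0 -0.6 -0.48 0.3 0.06 0.5;0 0 -0.826 -0.662 0.403 0.078 0.5")

```text
clock: 14.1
tcp_pos: [0.5288, -0.0861, 0.1376]
tcp_rot: [-0.001, 0.391, 0.921, -0.0]
force: [0.2, -0.4, -2.0]
width: 0.641
```

Call:
servo_tool(deltas="0 0 -0.21 -0.19 0.026 0.02 0.5;0 0 -0.42 -0.38 0.052 0.04 0.5;0 0 -0.62 -0.57 0.078 0.06 0.5;0 0 -0.826 -0.768 0.104 0.078 0.5")

```text
clock: 14.5
tcp_pos: [0.6011, -0.1445, 0.1277]
tcp_rot: [-0.002, 0.194, 0.981, -0.0]
force: [0.6, -0.3, -2.2]
width: 0.638
```

Call:
servo_tool(deltas="0 0 -0.21 -0.19 -0.05 0.02 0.5;0 0 -0.42 -0.38 -0.105 0.04 0.5;0 0 -0.62 -0.56 -0.16 0.06 0.5;0 0 -0.74 -0.66 -0.19 0.07 0.5;0 0 -0.826 -0.745 -0.213 0.078 0.5;0 0 -0.826 -0.745 -0.213 0.078 0.5;0 0 -0.826 -0.745 -0.213 0.078 0.5;0 0 -0.826 -0.745 -0.213 0.078 0.5")

```text
clock: 15.3
tcp_pos: [0.6733, -0.201, 0.1195]
tcp_rot: [-0.001, -0.009, 1.0, 0.0]
force: [0.1, 0.6, -2.8]
width: 0.637
```

```bash
python3 -c "
from h import *
s=st(); plan(.6738,-.2023,.013,jaw=91)"
```

```text
t 15.3 tcp [ 0.6733 -0.201   0.1195] jaw 91.05 tilt [-0.12  0.03] F [ 0.1  0.6 -2.8] w 0.637 j7 1.27
turn [ 0.001 -0.004  0.002] shift [-0.006 -0.011  0.888]
```

Call:
servo_tool(deltas="0 0 0 -0.006 -0.011 0.2 0.5;0 0 0 -0.006 -0.011 0.4 0.5;0 0 0 -0.006 -0.011 0.6 0.5;0 0 0 -0.006 -0.011 0.75 0.5;0 0 0 -0.006 -0.011 0.84 0.5;0 0 0 -0.006 -0.011 0.87 0.5;0 0 0 -0.006 -0.011 0.885 0.5;0 0 0 -0.006 -0.011 0.89 0.5;0 0 0 -0.006 -0.011 0.895 0.5;0 0 0 -0.006 -0.011 0.9 0.5;0 0 0 -0.006 -0.011 0.9 0.5")

```text
clock: 16.4
tcp_pos: [0.6754, -0.2035, 0.0127]
tcp_rot: [0.0, -0.009, 1.0, -0.0]
force: [0.1, -0.7, -2.4]
width: 0.642
```

```bash
python3 -c "
from h import *
s=st()"
```

```text
t 16.4 tcp [ 0.6754 -0.2035  0.0127] jaw 91.01 tilt [ 0.04 -0.01] F [ 0.1 -0.7 -2.4] w 0.642 j7 1.19
```

Call:
servo_tool(deltas="0 0 0 0 0 0.006 0.5;0 0 0 0 0 0.012 0.5;0 0 0 0 0 0.016 0.5;0 0 0 0 0 0.016 0.5")

```text
clock: 16.8
tcp_pos: [0.6753, -0.2034, 0.011]
tcp_rot: [0.0, -0.009, 1.0, -0.0]
force: [-1.7, 0.2, 2.2]
width: 0.638
```

```bash
python3 -c "
from h import *
s=st()"
```

```text
t 16.8 tcp [ 0.6753 -0.2034  0.011 ] jaw 91.01 tilt [ 0.   -0.03] F [-1.7  0.2  2.2] w 0.638 j7 1.19
```

Call:
servo_tool(deltas="0 0 0 0 0 0 0.68;0 0 0 0 0 0 0.74;0 0 0 0 0 0 0.8;0 0 0 0 0 0 0.9;0 0 0 0 0 0 0.9;0 0 0 0 0 -0.1 1;0 0 0 0 0 -0.3 1;0 0 0 0 0 -0.6 1;0 0 0 0 0 -0.95 1;0 0 0 0 0 -0.95 1;0 0 0 0 0 -0.95 1;0 0 0 0 0 -0.95 1")

```text
clock: 18.0
tcp_pos: [0.6742, -0.2036, 0.1238]
tcp_rot: [-0.001, -0.009, 1.0, -0.0]
force: [0.4, -0.7, 0.6]
width: 0.997
```

```bash
python3 -c "
from h import *
s=st(); i=cams.capture('wrist')[:,:,::-1]
cv2.imwrite('pics/c3.png',i);np.save('c3.npy',s,allow_pickle=True)
cv2.imwrite('pics/c3o.png',np.hstack([ortho(i,s,.6738,-.2023,z,half=.08,ppm=2400) for z in (.01,.03)]))
route(.4563,-.0272,.12,20)"
```

```text
t 18.0 tcp [ 0.6742 -0.2036  0.1238] jaw 91.01 tilt [-0.1  -0.02] F [ 0.4 -0.7  0.6] w 0.997 j7 1.28
1 | -0.001 -0.005 0.826 0.596 0.5 0.01
2 | 0.0 0.0 0.826 0.747 0.219 0.009
3 | 0.0 0.0 0.826 0.772 -0.099 0.009
```

View pics/c3o.png

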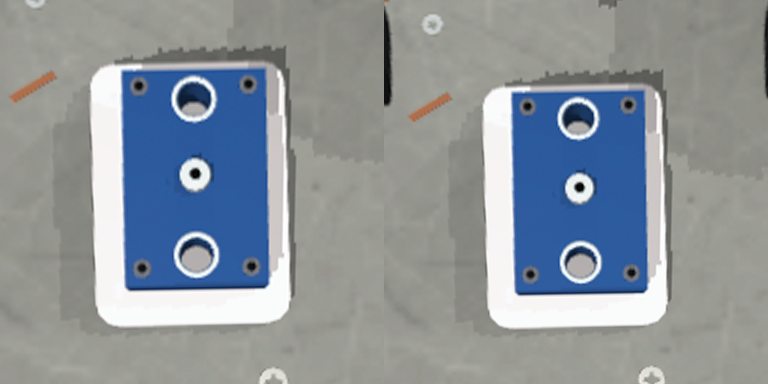

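The clamp plate is flat on the board, about 2 mm off centre (plate centre 195,191 against board 191,195 at 2.4 px/mm) and aligned lengthwise. Back for the cavity plate.

Call:
servo_tool(deltas="0 0 0.826 0.596 0.5 0.01 1;0 0 0.826 0.596 0.5 0.01 1;0 0 0.826 0.596 0.5 0.01 1")

```text
clock: 18.35
tcp_pos: [0.5947, -0.1392, 0.1209]
tcp_rot: [-0.006, 0.195, 0.981, 0.0]
force: [0.0, 0.1, 0.1]
width: 0.999
```

Call:
servo_tool(deltas="0 0 0.826 0.747 0.219 0.01 1;0 0 0.826 0.747 0.219 0.01 1;0 0 0.826 0.747 0.219 0.01 1")

```text
clock: 18.65
tcp_pos: [0.5221, -0.0816, 0.1203]
tcp_rot: [-0.005, 0.392, 0.92, -0.001]
force: [-0.7, 0.5, -0.4]
width: 0.999
```

Call:
servo_tool(deltas="0 0 0.826 0.772 -0.099 0.01 1;0 0 0.826 0.772 -0.099 0.01 1;0 0 0.826 0.772 -0.099 0.01 1;0 0 0.826 0.772 -0.099 0.01 1;0 0 0.826 0.772 -0.099 0.01 1;0 0 0.826 0.772 -0.099 0.01 1;0 0 0.826 0.772 -0.099 0.01 1")

```text
clock: 19.35
tcp_pos: [0.4581, -0.0277, 0.1205]
tcp_rot: [0.0, 0.574, 0.819, 0.0]
force: [0.1, 0.0, 0.5]
width: 0.998
```

```bash
python3 -c "
from h import *
s=st(); plan(.4563,-.0272,.042,jaw=20)"
```

```text
t 19.35 tcp [ 0.4581 -0.0277  0.1205] jaw 19.99 tilt [0.01 0.01] F [0.1 0.  0.5] w 0.998 j7 -0.1
turn [ 0.001 -0.    -0.   ] shift [ 0.009 -0.013  0.655]
```

Call:
servo_tool(deltas="0 0 0 0.005 -0.01 0.2 1;0 0 0 0.005 -0.01 0.4 1;0 0 0 0.005 -0.01 0.55 1;0 0 0 0.005 -0.01 0.63 1;0 0 0 0.005 -0.01 0.65 1;0 0 0 0.005 -0.01 0.65 0.9;0 0 0 0.005 -0.01 0.65 0.8;0 0 0 0.005 -0.01 0.65 0.76")

```text
clock: 20.15
tcp_pos: [0.4566, -0.027, 0.0435]
tcp_rot: [0.001, 0.573, 0.819, 0.001]
force: [0.4, -0.6, -0.5]
width: 0.758
```

Call:
servo_tool(deltas="0 0 0 0 0 0 0.76")

```text
clock: 20.25
tcp_pos: [0.4565, -0.027, 0.0434]
tcp_rot: [0.001, 0.573, 0.819, 0.0]
force: [0.4, -0.2, -0.4]
width: 0.761
```

Call:
servo_tool(deltas="0 0 0 0 0 0 0.76")

```text
clock: 20.35
tcp_pos: [0.4563, -0.0269, 0.0432]
tcp_rot: [0.0, 0.573, 0.819, 0.0]
force: [0.0, 1.0, -0.2]
width: 0.759
```

```bash
python3 -c "
from h import *
s=st(); cv2.imwrite('pics/v1.png',cams.capture('wrist')[:,:,::-1]); plan(.4563,-.0272,.042,jaw=20)"
```

```text
t 20.35 tcp [ 0.4563 -0.0269  0.0432] jaw 20.02 tilt [0.05 0.  ] F [ 0.   1.  -0.2] w 0.759 j7 -0.22
turn [0.001 0.    0.001] shift [-0.002 -0.     0.009]
```

View pics/v1.png

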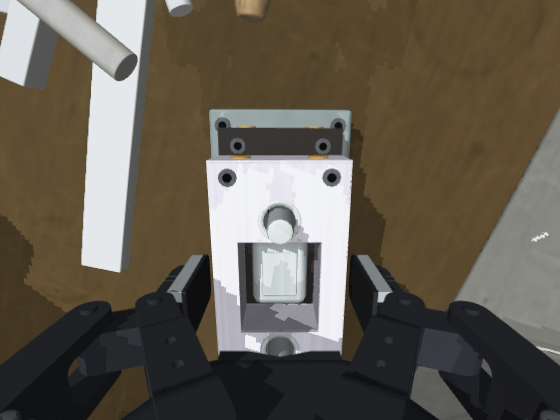

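The view shows the bright cavity plate (210–350 px) centred between the fingers (205 and 355), with its window and the core visible. Gripping and lifting.

Call:
servo_tool(deltas="0 0 0 0 0 0.005 0.7;0 0 0 0 0 0.005 0.65;0 0 0 0 0 0.005 0.55;0 0 0 0 0 0.005 0.5;0 0 0 0 0 0.005 0.5;0 0 0 0 0 0.005 0.5", newtons=65)

```text
clock: 21.0
tcp_pos: [0.4562, -0.0269, 0.0426]
tcp_rot: [0.0, 0.573, 0.819, -0.0]
force: [-0.5, 0.7, 6.7]
width: 0.64
```

Call:
servo_tool(deltas="0 0 0 0 0 -0.02 0.5;0 0 0 0 0 -0.05 0.5;0 0 0 0 0 -0.1 0.5;0 0 0 0 0 -0.17 0.5;0 0 0 0 0 -0.25 0.5;0 0 0 0 0 -0.35 0.5;0 0 0 0 0 -0.47 0.5;0 0 0 0 0 -0.6 0.5;0 0 0 0 0 -0.75 0.5;0 0 0 0 0 -0.85 0.5;0 0 0 0 0 -0.85 0.5;0 0 0 0 0 -0.85 0.5")

```text
clock: 22.2
tcp_pos: [0.4559, -0.0271, 0.1443]
tcp_rot: [0.0, 0.574, 0.819, -0.0]
force: [0.0, 0.6, -4.5]
width: 0.638
```

```bash
python3 -c "
from h import *
s=st(); cv2.imwrite('pics/v2.png',cams.capture('wrist')[:,:,::-1]); route(.4517,-.2868,.13,9.5)"
```

```text
t 22.2 tcp [ 0.4559 -0.0271  0.1443] jaw 20.0 tilt [ 0.02 -0.01] F [ 0.   0.6 -4.5] w 0.638 j7 -0.07
1 | -0.002 -0.0 0.122 -0.674 -0.257 0.039
2 | 0.0 0.0 0.122 -0.689 -0.215 0.038
3 | 0.0 0.0 0.122 -0.7 -0.173 0.038
```

View pics/v2.png

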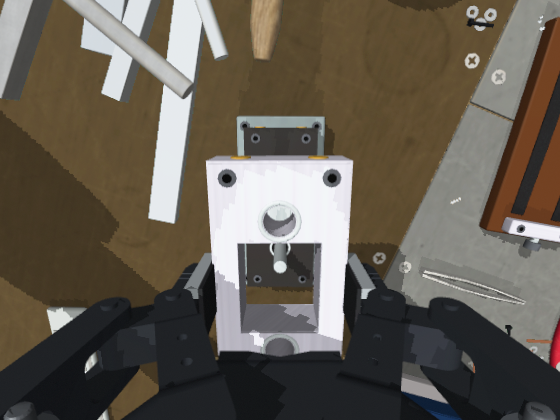

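Only the cavity plate was lifted. It is level, and the dark core plate stays on the base. Moving to the felt rest.

Call:
servo_tool(deltas="0 0 0.04 -0.16 -0.06 0.01 0.5;0 0 0.08 -0.36 -0.14 0.02 0.5;0 0 0.122 -0.674 -0.257 0.039 0.5")

```text
clock: 22.55
tcp_pos: [0.4546, -0.1118, 0.1388]
tcp_rot: [-0.001, 0.596, 0.803, 0.0]
force: [0.7, -0.0, -3.6]
width: 0.639
```

Call:
servo_tool(deltas="0 0 0.04 -0.23 -0.07 0.01 0.5;0 0 0.08 -0.46 -0.14 0.02 0.5;0 0 0.122 -0.689 -0.215 0.038 0.5")

```text
clock: 22.85
tcp_pos: [0.4529, -0.201, 0.1338]
tcp_rot: [-0.001, 0.623, 0.783, -0.0]
force: [0.2, 0.2, -3.8]
width: 0.637
```

Call:
servo_tool(deltas="0 0 0.05 -0.23 -0.06 0.01 0.5;0 0 0.08 -0.44 -0.11 0.02 0.5;0 0 0.11 -0.6 -0.15 0.03 0.5;0 0 0.122 -0.7 -0.173 0.038 0.5;0 0 0.122 -0.7 -0.173 0.038 0.5;0 0 0.122 -0.7 -0.173 0.038 0.5;0 0 0.122 -0.7 -0.173 0.038 0.5;0 0 0.122 -0.7 -0.173 0.038 0.5")

```text
clock: 23.65
tcp_pos: [0.4525, -0.285, 0.1305]
tcp_rot: [-0.0, 0.645, 0.764, 0.0]
force: [-0.5, 0.6, -4.6]
width: 0.64
```

```bash
python3 -c "
from h import *
s=st(); plan(.4517,-.2868,.0185,jaw=9.5)"
```

```text
t 23.65 tcp [ 0.4525 -0.285   0.1305] jaw 9.68 tilt [-0.    0.04] F [-0.5  0.6 -4.6] w 0.64 j7 0.3
turn [ 0.    -0.001  0.006] shift [-0.014 -0.009  0.933]
```

Call:
servo_tool(deltas="0 0 0.005 -0.012 -0.007 0.2 0.5;0 0 0.005 -0.012 -0.007 0.4 0.5;0 0 0.005 -0.012 -0.007 0.6 0.5;0 0 0.005 -0.012 -0.007 0.73 0.5;0 0 0.005 -0.012 -0.007 0.82 0.5;0 0 0.005 -0.012 -0.007 0.88 0.5;0 0 0.005 -0.012 -0.007 0.91 0.5;0 0 0.005 -0.012 -0.007 0.925 0.5;0 0 0.005 -0.012 -0.007 0.93 0.5;0 0 0.005 -0.012 -0.007 0.93 0.5;0 0 0.005 -0.012 -0.007 0.93 0.5")

```text
clock: 24.75
tcp_pos: [0.452, -0.2883, 0.0192]
tcp_rot: [0.0, 0.647, 0.763, 0.0]
force: [-0.2, 0.2, -3.5]
width: 0.637
```

Call:
servo_tool(deltas="0 0 0 0 0 0.006 0.5;0 0 0 0 0 0.012 0.5;0 0 0 0 0 0.012 0.5")

```text
clock: 25.05
tcp_pos: [0.4517, -0.2882, 0.0173]
tcp_rot: [-0.0, 0.647, 0.763, -0.0]
force: [-1.0, 0.1, -4.6]
width: 0.638
```

Call:
servo_tool(deltas="0 0 0 0 0 0.006 0.5;0 0 0 0 0 0.01 0.5;0 0 0 0 0 0.01 0.5")

```text
clock: 25.35
tcp_pos: [0.4517, -0.2882, 0.0167]
tcp_rot: [0.0, 0.647, 0.763, -0.0]
force: [-1.2, 0.7, 4.4]
width: 0.639
```

Call:
servo_tool(deltas="0 0 0 0 0 0 0.68;0 0 0 0 0 0 0.74;0 0 0 0 0 0 0.8;0 0 0 0 0 0 0.9;0 0 0 0 0 0 0.9;0 0 0 0 0 -0.1 1;0 0 0 0 0 -0.3 1;0 0 0 0 0 -0.6 1;0 0 0 0 0 -0.9 1;0 0 0 0 0 -0.9 1;0 0 0 0 0 -0.9 1;0 0 0 0 0 -0.9 1")

```text
clock: 26.55
tcp_pos: [0.4508, -0.2879, 0.1237]
tcp_rot: [-0.001, 0.647, 0.763, -0.0]
force: [0.3, 0.1, 0.6]
width: 1.001
```

```bash
python3 -c "
from h import *
s=st(); i=cams.capture('wrist')[:,:,::-1]
cv2.imwrite('pics/v3.png',i);np.save('v3.npy',s,allow_pickle=True)
route(.4563,-.0272,.12,20)
# numeric check: plate (bright, low saturation) on plane z=.038; felt (green) on z=.014
for z,f in((.038,lambda h:(h[...,1]<40)&(h[...,2]>120)),(.014,lambda h:(h[...,0]>60)&(h[...,0]<90)&(h[...,1]>90))):
    o=ortho(i,s,.4517,-.2868,z,half=.085,ppm=2000); m=f(cv2.cvtColor(o,cv2.COLOR_BGR2HSV)).astype(np.uint8)
    n,l,st_,c=cv2.connectedComponentsWithStats(m); k=l[170,170+(50 if z>.02 else 0)]
    for k in np.argsort(-st_[1:,4])[:3]+1:
        p=np.argwhere(l==k)[:,::-1]; b=cv2.boxPoints(cv2.minAreaRect(p.astype(np.float32))); print(z,st_[k,4],*rect(o2w(b,.4517,-.2868,half=.085)))
"
```

```text
t 26.55 tcp [ 0.4508 -0.2879  0.1237] jaw 9.39 tilt [-0.08  0.03] F [0.3 0.1 0.6] w 1.001 j7 0.29
1 | -0.004 -0.003 -0.123 0.712 0.134 0.01
2 | 0.0 0.0 -0.123 0.702 0.177 0.009
3 | 0.0 0.0 -0.123 0.69 0.22 0.009
0.038 18778 [ 0.4517 -0.2878] 99.4 [ 56.2 108.4]
0.038 501 [ 0.3712 -0.3246] 90.0 [ 8.  27.5]
0.038 60 [ 0.4754 -0.2299] 99.5 [ 1.4 11.1]
0.014 5783 [ 0.4509 -0.2862] 99.8 [ 70.4 123. ]
0.014 4681 [ 0.4523 -0.2911] 99.5 [33.3 35.5]
0.014 278 [ 0.4471 -0.2607] 153.4 [8.7 9.6]
```

Numerically, the cavity plate measures 56.2 × 108.4 mm at (0.4517, -0.2878), 99.4°. The rest centre is (0.4517, -0.2868), 99.5°, so the plate is flat and centred. Now the core plate.

Call:
servo_tool(deltas="0 0 -0.123 0.712 0.134 0.01 1;0 0 -0.123 0.712 0.134 0.01 1")

```text
clock: 26.8
tcp_pos: [0.4528, -0.1998, 0.1217]
tcp_rot: [-0.001, 0.623, 0.782, 0.0]
force: [0.8, 0.6, 0.9]
width: 1.001
```

Call:
servo_tool(deltas="0 0 -0.123 0.702 0.177 0.01 1;0 0 -0.123 0.702 0.177 0.01 1")

```text
clock: 27.0
tcp_pos: [0.4544, -0.1114, 0.1206]
tcp_rot: [-0.002, 0.598, 0.802, -0.0]
force: [1.3, 0.1, -0.1]
width: 0.999
```

Call:
servo_tool(deltas="0 0 -0.123 0.69 0.22 0.01 1;0 0 -0.123 0.69 0.22 0.01 1;0 0 -0.123 0.69 0.22 0.01 1;0 0 -0.123 0.69 0.22 0.01 1;0 0 -0.123 0.69 0.22 0.01 1;0 0 -0.123 0.69 0.22 0.01 1;0 0 -0.123 0.69 0.22 0.01 1")

```text
clock: 27.7
tcp_pos: [0.4572, -0.029, 0.1203]
tcp_rot: [-0.0, 0.575, 0.818, -0.0]
force: [0.2, 0.1, 0.2]
width: 0.998
```

```bash
python3 -c "
from h import *
s=st(); plan(.4563,-.0270,.0225,jaw=20)"
```

```text
t 27.7 tcp [ 0.4572 -0.029   0.1203] jaw 19.81 tilt [-0.03 -0.03] F [0.2 0.1 0.2] w 0.998 j7 -0.1
turn [-0.001  0.001 -0.007] shift [ 0.019 -0.     0.815]
```

Call:
servo_tool(deltas="0 0 -0.006 0.015 0 0.2 1;0 0 -0.006 0.015 0 0.4 1;0 0 -0.006 0.015 0 0.6 1;0 0 -0.006 0.015 0 0.72 1;0 0 -0.006 0.015 0 0.79 1;0 0 -0.006 0.015 0 0.81 1;0 0 -0.006 0.015 0 0.815 0.9;0 0 -0.006 0.015 0 0.815 0.8;0 0 -0.006 0.015 0 0.815 0.76;0 0 -0.006 0.015 0 0.815 0.76")

```text
clock: 28.7
tcp_pos: [0.4571, -0.0259, 0.0233]
tcp_rot: [0.0, 0.573, 0.82, 0.0]
force: [0.4, 0.1, 0.2]
width: 0.759
```

```bash
python3 -c "
from h import *
s=st(); plan(.4563,-.0270,.0225,jaw=20)"
```

```text
t 28.7 tcp [ 0.4571 -0.0259  0.0233] jaw 20.13 tilt [0.06 0.  ] F [0.4 0.1 0.2] w 0.759 j7 -0.25
turn [0.002 0.001 0.005] shift [-0.007 -0.009  0.006]
```

Call:
servo_tool(deltas="0 0 0.005 -0.007 -0.009 0.005 0.7;0 0 0.005 -0.007 -0.009 0.005 0.65;0 0 0.005 -0.007 -0.009 0.005 0.55;0 0 0.005 -0.007 -0.009 0.005 0.5;0 0 0.005 -0.007 -0.009 0.005 0.5;0 0 0.005 -0.007 -0.009 0.005 0.5", newtons=70)

```text
clock: 29.3
tcp_pos: [0.4561, -0.0272, 0.0229]
tcp_rot: [0.0, 0.574, 0.819, -0.0]
force: [-0.7, -0.3, 9.0]
width: 0.635
```

Call:
servo_tool(deltas="0 0 0 0 0 -0.02 0.5;0 0 0 0 0 -0.05 0.5;0 0 0 0 0 -0.1 0.5;0 0 0 0 0 -0.17 0.5;0 0 0 0 0 -0.25 0.5;0 0 0 0 0 -0.34 0.5;0 0 0 0 0 -0.44 0.5;0 0 0 0 0 -0.55 0.5;0 0 0 0 0 -0.66 0.5;0 0 0 0 0 -0.78 0.5;0 0 0 0 0 -0.9 0.5;0 0 0 0 0 -0.98 0.5;0 0 0 0 0 -0.98 0.5;0 0 0 0 0 -0.98 0.5")

```text
clock: 30.7
tcp_pos: [0.4558, -0.0271, 0.1399]
tcp_rot: [0.0, 0.574, 0.819, -0.0]
force: [-0.4, 0.3, -3.1]
width: 0.635
```

```bash
python3 -c "
from h import *
s=st(); cv2.imwrite('pics/k2.png',cams.capture('wrist')[:,:,::-1]); route(.6652,.1105,.13,10.2)"
```

```text
t 30.7 tcp [ 0.4558 -0.0271  0.1399] jaw 19.98 tilt [ 0.01 -0.01] F [-0.4  0.3 -3.1] w 0.635 j7 -0.08
1 | -0.002 -0.0 0.114 0.16 0.678 0.026
2 | 0.0 0.0 0.114 0.198 0.668 0.026
3 | 0.0 0.0 0.114 0.236 0.655 0.026
```

View pics/k2.png

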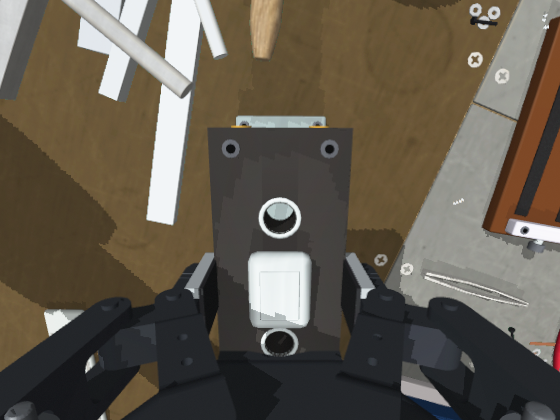

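The core plate is lifted alone and level (core at 280,290). Before approaching the fixture, I'll check the black bottle near it at top view (253,138).

```bash
python3 -c "
from h import *
for z in(0,.04): print(pix2w([(253,138),(253,146),(245,138),(261,138)],z,'top').round(3).tolist())"
```

```text
[[0.775, 0.073], [0.75, 0.074], [0.776, 0.098], [0.774, 0.049]]
[[0.765, 0.071], [0.741, 0.072], [0.766, 0.095], [0.764, 0.048]]
```

Call:
servo_tool(deltas="0 0 0.03 0.04 0.16 0.005 0.5;0 0 0.07 0.09 0.38 0.015 0.5;0 0 0.114 0.16 0.678 0.026 0.5")

```text
clock: 31.05
tcp_pos: [0.5242, 0.0178, 0.1353]
tcp_rot: [-0.001, 0.598, 0.802, -0.002]
force: [0.8, -0.8, -3.4]
width: 0.638
```

Call:
servo_tool(deltas="0 0 0.04 0.066 0.22 0.009 0.5;0 0 0.08 0.132 0.44 0.018 0.5;0 0 0.114 0.198 0.668 0.026 0.5")

```text
clock: 31.35
tcp_pos: [0.5956, 0.0652, 0.132]
tcp_rot: [-0.001, 0.619, 0.785, -0.001]
force: [0.3, -0.6, -4.4]
width: 0.637
```

Call:
servo_tool(deltas="0 0 0.04 0.08 0.22 0.009 0.5;0 0 0.08 0.15 0.42 0.018 0.5;0 0 0.1 0.2 0.57 0.026 0.5;0 0 0.114 0.236 0.655 0.026 0.5;0 0 0.114 0.236 0.655 0.026 0.5;0 0 0.114 0.236 0.655 0.026 0.5;0 0 0.114 0.236 0.655 0.026 0.5;0 0 0.114 0.236 0.655 0.026 0.5")

```text
clock: 32.15
tcp_pos: [0.6647, 0.1094, 0.1302]
tcp_rot: [-0.0, 0.642, 0.767, -0.001]
force: [0.4, 0.5, -3.8]
width: 0.637
```

```bash
python3 -c "
from h import *
s=st(); plan(.6652,.1105,.0205,jaw=10.2)"
```

```text
t 32.15 tcp [0.6647 0.1094 0.1302] jaw 10.16 tilt [-0.07 -0.06] F [ 0.4  0.5 -3.8] w 0.637 j7 -0.35
turn [-0.003  0.002 -0.001] shift [0.009 0.007 0.914]
```

Call:
servo_tool(deltas="-0.002 0 0 0.005 0.004 0.2 0.5;-0.002 0 0 0.005 0.004 0.4 0.5;-0.002 0 0 0.005 0.004 0.6 0.5;-0.002 0 0 0.005 0.004 0.73 0.5;-0.002 0 0 0.005 0.004 0.82 0.5;-0.002 0 0 0.005 0.004 0.87 0.5;-0.002 0 0 0.005 0.004 0.9 0.5;-0.002 0 0 0.005 0.004 0.91 0.5;-0.002 0 0 0.005 0.004 0.915 0.5;-0.002 0 0 0.005 0.004 0.915 0.5;-0.002 0 0 0.005 0.004 0.915 0.5")

```text
clock: 33.25
tcp_pos: [0.6664, 0.1114, 0.0211]
tcp_rot: [0.001, 0.641, 0.767, 0.001]
force: [0.3, -0.4, -4.7]
width: 0.634
```

Call:
servo_tool(deltas="0 0 0 0 0 0.006 0.5;0 0 0 0 0 0.012 0.5;0 0 0 0 0 0.012 0.5")

```text
clock: 33.55
tcp_pos: [0.6659, 0.1112, 0.0191]
tcp_rot: [0.0, 0.641, 0.767, 0.0]
force: [0.1, -0.4, -2.7]
width: 0.636
```

Call:
servo_tool(deltas="0 0 0 0 0 0.005 0.5;0 0 0 0 0 0.008 0.5;0 0 0 0 0 0.008 0.5")

```text
clock: 33.85
tcp_pos: [0.6661, 0.1113, 0.0186]
tcp_rot: [0.0, 0.641, 0.767, 0.0]
force: [-0.7, -1.0, 1.4]
width: 0.638
```

Call:
servo_tool(deltas="0 0 0 0 0 0 0.68;0 0 0 0 0 0 0.74;0 0 0 0 0 0 0.8;0 0 0 0 0 0 0.9;0 0 0 0 0 0 0.9;0 0 0 0 0 -0.1 1;0 0 0 0 0 -0.3 1;0 0 0 0 0 -0.6 1;0 0 0 0 0 -0.9 1;0 0 0 0 0 -0.9 1;0 0 0 0 0 -0.9 1")

```text
clock: 34.95
tcp_pos: [0.6668, 0.1114, 0.1281]
tcp_rot: [0.001, 0.641, 0.767, 0.002]
force: [-0.3, 0.3, -1.1]
width: 0.999
```

Call:
servo_tool(deltas="0 0 0 -0.3 -0.5 -0.9 1;0 0 0 -0.3 -0.5 -0.9 1;0 0 0 -0.3 -0.5 -0.9 1;0 0 0 -0.3 -0.5 -0.9 1;0 0 0 -0.3 -0.5 -0.9 1;0 0 0 -0.3 -0.5 -0.9 1;0 0 0 -0.3 -0.5 -0.9 1")

```text
clock: 35.65
tcp_pos: [0.6125, 0.0658, 0.2322]
tcp_rot: [-0.001, 0.641, 0.768, -0.001]
force: [0.3, -0.1, -0.1]
width: 1.003
```

```bash
python3 -c "
from h import *
s=st(); i=cams.capture('wrist')[:,:,::-1]; cv2.imwrite('pics/k3.png',i)
t=cams.capture('top')[:,:,::-1]; cv2.imwrite('pics/top9.png',t)
o=ortho(i,s,.6652,.1105,.0355,half=.105,ppm=1900)
c=cv2.resize(t[140:275,170:420],(399,216),interpolation=cv2.INTER_CUBIC)
m=np.zeros((399,798,3),np.uint8); m[:,:399]=o; m[:216,399:]=c; cv2.imwrite('pics/final.png',m)
"
```

```text
t 35.65 tcp [0.6125 0.0658 0.2322] jaw 10.26 tilt [-0.13  0.02] F [ 0.3 -0.1 -0.1] w 1.003 j7 -0.24
```

View pics/final.png

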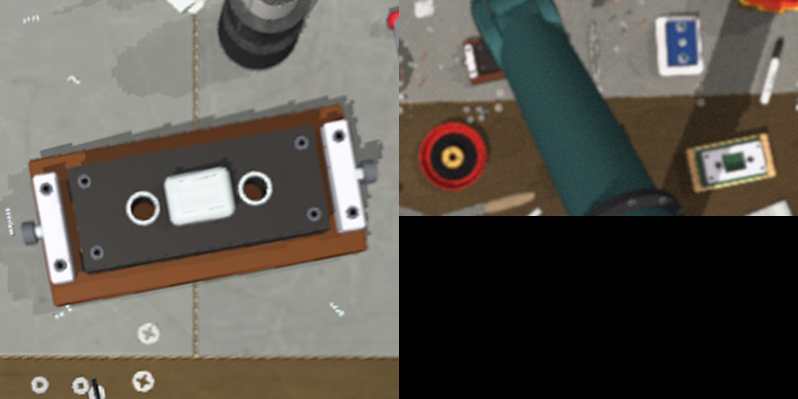

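The left panel shows the core plate between the stops (hole midpoint 199,198; stop centres about (55,228) and (343,176)). The right panel shows the ring in the dish, the clamp plate on the board and the cavity plate on the rest. I'll check the centring numerically, allowing for the height difference.

```bash
python3 -c "
from h import *
s=env.get_state(); k=dict(half=.105,ppm=1900)
lift=lambda q,z0,z: pix2w(w2pix(np.c_[q,np.full(len(q),z0)],'wrist',s),z,'wrist',s)
W=lambda L:o2w(L,.6652,.1105,**k)
st_=lift(W([(35,173),(57,172),(75,281),(53,284),(322,125),(345,120),(368,228),(337,232)]),.0355,.026)
a=st_[:4].mean(0);b=st_[4:].mean(0);d=a-b;print('fixture',(a+b)/2,np.degrees(np.arctan2(d[1],d[0])),np.linalg.norm(d))
bd=lift(W([(29,158),(345,104),(368,248),(57,305)]),.0355,.013);print('board',*rect(bd))
print('plate',*rect(W([(67,167),(316,126),(331,230),(85,272)])),'holes',W([(143,208),(255,188)]).mean(0))
u=W([(143,208),(255,188)]);v=u[0]-u[1];print(np.degrees(np.arctan2(v[1],v[0])))
"
```

```text
fixture [0.66570856 0.11022416] 100.09024013450718 0.15827361126563227
board [0.6671 0.1091] 99.7 [ 84.  179.9]
plate [0.6656 0.1104] 99.4 [ 56.1 132.8] holes [0.66598947 0.11076316]
100.12467165539775
```

Core plate and fixture centres agree to within about 1 mm, and the angles to within about 1°. The arm is clear, so I'm handing in.

```bash
python3 -c "
from h import *
st(); print(env.job_done())"
```

```text
t 35.75 tcp [0.6128 0.0657 0.2326] jaw 10.26 tilt [-0.08  0.02] F [ 0.4 -0.3  0.1] w 0.999 j7 -0.24
the job is handed in; nothing more can be done
None
```

The mould is apart, from the top down, and the job is handed in at about 36 s. Each piece was lifted straight off and set down with light contact, at most about 5 N after touchdown. The highest force I read was about 9 N, while gripping the core plate. The base stayed where it was and the orange look-alike was not touched.

Last checks on where each piece ended up:

| Piece | Place | Off centre | Angle off |
|---|---|---|---|
| Locating ring | red dish | within about 3 mm, judged by eye | – |
| Clamp plate | white board | about 2–2.5 mm | about 0° |
| Cavity plate | felt rest | about 1 mm | about 0.1° |
| Core plate | polishing fixture | under 1 mm from the stops, about 2 mm from the board outline | at most about 0.7° |

- **Camera limits:** the calibration is only good to about 2 mm, so these offsets are close to what the cameras can show.
- **Disagreement:** my two readings of the fixture's centre, from its stops and from its board outline, differed by about 2 mm. I placed the core plate by the stops.
- **Last top view:** the ring, clamp plate and cavity plate were still in place. The arm hid most of the core plate there, so I checked that one with the wrist camera.

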